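Index the dish turntable to the next notch

ROBOT

A 7-joint arm with a two-finger parallel gripper is mounted at the origin on the work surface. World frame = base frame: x ahead of the robot, y to its left, z up, the work surface at z = 0. Lengths are in m, angles in rad, forces in N, time in s.
With the tool pointing down it reaches from about 0.425 to 0.925 m from the base axis. Payload 6.8 kg.
Tool frame: the origin (TCP) lies midway between the tips of the shut fingers; the grasp point (between the pads) lies 19 mm behind it; z points along the fingers, y is the direction in which the jaws open and shut (so a half turn about z gives the same grasp; the last joint's range is limited). The gripper opens to 85 mm and grips with 20 to 120 N. Pads are 22 mm wide; open, the fingers measure 114 mm over their backs; the gripper's body (76 mm by 85 mm) begins 54 mm behind the grasp point. The pads swing forward as they close: fully open they stand 13 mm farther back than shut.
Start: joints at [1.182, 0.477, 0.022, 1.555, -0.011, 1.109, -0.083], TCP at [0.187, -0.649, 0.231] pointing down, gripper open.
Joint ranges: [-2.96, 2.96], [-0.34, 2.1], [-1.41, 1.46], [0.24, 2.44], [-1.37, 4.51], [0.17, 1.92], [-2.96, 2.96]. Speed limits (rad/s): [2.39, 2.39, 3.14, 3.14, 3.14, 3.14, 3.14].

INTERFACE

Orientations are given as a unit quaternion [w, x, y, z].
In Python, from station import status, eyes, workorder gives the robot as it stands. The module is installed in compiled form; this text tells all that it offers.
- The arm moves only by the shell command python3 -m jog 'ROWS' [FORCE]. ROWS is text: rows parted by semicolons, each of 7 numbers parted by spaces: the shift along the tool's x, y, z in m, then the turn, a rotation vector about the tool's x, y, z in degrees, then the finger opening in m, from 0 to 0.0854. In form: dx dy dz rx ry rz jaw; .... A call has 1 to 5 rows; each row is the pose to reach, as a shift and turn from the pose commanded when the call began, along the tool's axes at that moment; what a row does not reach only later rows make up. A row lasts 1/10 s, in which the tool goes at most 50 mm and 8.59 degrees, less where a joint would pass 70% of its speed; a pose out of reach is approached as far as the arm can. A call with a gripper value outside its range is refused whole. The fingers move at their own pace and stop on an object; FORCE is the grip in N (left out, the last holds). Time passes only in rows, so rows that repeat a pose let the fingers close. It gives the time, the measured TCP pose, the force and the opening at its end, in the units of the state.
- status.get_obs(): the state, without advancing time (a new reading comes with each control period).
- eyes.read_camera(name): name is "scene" or "top" or "wrist"; returns a dict with "image" (400x640x3 uint8, red, green, blue), "intrinsics" (3x3 intrinsics, pixels), "k1" (the pictures are not rectified: a ray, as slopes to the right and down, at radius r is drawn at 1 + k1 r^2 times it, then the intrinsics apply), "position" and "orientation" of the camera in the world. Camera axes: x right, y up, looking along -z (the intrinsics and any distortion apply to the point x, -y, -z); pixel columns grow to the right and rows downward; lengths in m; the calibration is good to about 2 mm. A picture is of the moment at which its call begins. There is no depth.
- workorder.hand_in(): hands the job in, once; it reports no verdict.
The state is a dict: "t": time; "q": joint angles; "joint_vel": joint speeds; "joint_torque": joint torques, N m; "eef_pos": TCP position; "tool_rot": TCP orientation; "contact_force": force on the tool from outside, world axes, zero at the start; "torque": the same for the moment, N m; "gripper_width": opening from 0.0 (shut) to 1.0 (fully open).
Only numpy, scipy, OpenCV 4.12 (cv2) and the standard library are available. Lean on these libraries where they do the work, as an engineer would, in place of code of your own. Each camera call takes 0.05 s, during which the arm holds its last target.

TASK

Bring the next culture dish to the reader: press the red plunger in the turntable's finger cup down, keep it in while you push the turntable round anticlockwise (seen from above) to the next notch, one sixth of a turn, and let the plunger spring back up so that its brass pin locks there. Do not run past that notch or turn the wrong way, leave the dishes sitting in their nests, lift nothing, and leave the bottle, slide box and beaker where they stand.

Things in the scene. Friction and masses are not known exactly. Their poses are not given: they have to be found in the camera images.
- turntable (a joint): angle (rad) of the aluminium turntable disc, 260 mm across, top face 50 mm above the bench. 0 = pin in the present notch; grows anticlockwise seen from above; notches every 1.047 rad (60 degrees), so the next is at 1.047. Turns easily (about 0.1 N m) and stays where it is left; while the pin is up in a notch it is locked, with about 0.02 rad play each way
- plunger (a joint): how far (m) the plunger is pressed straight down: 0 = fully up, 0.012 = down on its stop. Spring 2 N at the top, 6 N at the bottom. From about 0.008 the pin is below the ring and the disc turns; between notches the ring itself keeps the pin down at about 0.008, and at a notch it springs up if not held. At 0.004 or less in a notch it is locked
- cap_top (a point): centre of the flat top of the red plunger cap, 54 mm across; unpressed 68 mm above the bench, 90 mm from the axis. It sits in a black finger cup fixed to the disc: round wall, 60 mm inner and 70 mm outer diameter, rim 78 mm above the bench. Fingertips in the cup press the cap and push the wall sideways to turn the disc, also when the cap is not pressed fully
- axis (a point): point on the turntable's upright axis, at the level of the disc's top face (50 mm above the bench). A steel hub 44 mm across rises 8 mm around it. Fixed, on the base
- next_notch (a point): top of the index ring at the next notch, 150 mm from the axis, 60 degrees anticlockwise from the brass pin's present notch. Fixed, on the base; the ring has six notches, and the brass pin points outward from the plunger into one of them
- base: fixed white base, 340 mm across, with the white index ring (top 42 mm above the bench) around the disc. Origin on the bench at the turntable's axis, z up; +x points from the axis to the plunger at the start, -x to the low white and black reader outside the ring (78 mm high, 154 to 225 mm from the axis)
- reagent: amber bottle, 44 mm across, 85 mm high, loose; origin at the centre of its underside. Leave alone
- slide_box: orange slide box, 90 x 40 x 32 mm high, loose; origin at the centre of its underside. Leave alone
- beaker: white ceramic beaker, 54 mm across, 60 mm high, loose; origin at the centre of its underside. Leave alone
- dish_blue_center (a point): centre of the loose culture dish with the blue lid, 39 mm across, 13 mm high; it sits on the disc between four brass pegs 6 mm high, its centre 56.5 mm above the bench and 90 mm from the axis, and rides round with the disc. Leave it in its nest
- dish_yellow_center (a point): centre of the loose culture dish with the yellow lid, 39 mm across, 13 mm high; it sits on the disc between four brass pegs 6 mm high, its centre 56.5 mm above the bench and 90 mm from the axis, and rides round with the disc. Leave it in its nest
- dish_green_center (a point): centre of the loose culture dish with the green lid, 39 mm across, 13 mm high; it sits on the disc between four brass pegs 6 mm high, its centre 56.5 mm above the bench and 90 mm from the axis, and rides round with the disc. Leave it in its nest
There are look-alikes about, which are no part of the job. Of the things that look like the part that bears dish_blue_center, the middle-sized one is meant.

How it is judged:
By the outcome, as a careful person would: the job done as asked, in the order asked, and still so for the second after the job is handed in, with the robot touching nothing.
It also fails if it takes over 48 s, if anything falls off the work surface, if the arm or the gripper's body presses on something with over 40 N, if the wrist force passes 120 N, or if a joint passes its speed limit or range.

## Working session

There is one attempt and no reset: what is moved stays moved. The work goes in short steps, Python scripts to look and compute and a shell command to move; the robot and the scene stay as the last step left them, time stands still between calls to the robot, and variables do not carry over. Pictures are saved under pics/ and viewed, and the job is handed in when it is done.

```bash
mkdir -p pics; python3 - <<'E'
from station import status, eyes
import cv2,json
o=status.get_obs(); print({k:(v if not hasattr(v,'tolist') else v.tolist()) for k,v in o.items()})
for n in ("scene","top","wrist"):
    r=eyes.read_camera(n); cv2.imwrite(f"pics/{n}0.png",r["image"][:,:,::-1])
    print(n,r["intrinsics"],r["k1"],r["position"],r["orientation"])
E
```

```text
{'t': 0.0, 'q': [1.1818656053809504, 0.4778150818627798, 0.02232001842700459, 1.5564774334440177, -0.011532123621130035, 1.1092970999521252, -0.08306873300344424], 'joint_vel': [-0.000659649221880674, -0.0016495713024017107, -0.002062050409158864, 0.001012579450229947, 0.0011585912244403104, 0.00039620479888970465, -0.000338482470953601], 'joint_torque': [-0.000620624705334194, -59.64615225791931, 1.6076115891337395, -28.120275735855103, 0.012436851393431425, 0.009242712403647602, 3.876315162187893e-06], 'eef_pos': [0.18691540381984212, -0.6479714638484984, 0.23030431394131942], 'tool_rot': [-0.0009171033278591936, 0.9901536133256756, 0.13998195629099294, -0.00018125269886964848], 'contact_force': [0.6543491370543583, -0.41848587722497066, 0.27446461686549006], 'torque': [-0.0756825840996213, -0.033651391669632616, -0.018701405475716044], 'gripper_width': 0.9961121165545377}
scene [[391.57490856   0.         322.60060796]
 [  0.         391.57490856 199.33763751]
 [  0.           0.           1.        ]] -0.08417087598574147 [0.81854869 0.36409124 0.79761306] [0.29409168 0.08240818 0.27729562 0.91094792]
top [[465.32517097   0.         326.53352482]
 [  0.         465.32517097 203.24648919]
 [  0.           0.           1.        ]] -0.09193767080846368 [ 0.36022519 -0.02143439  0.97816659] [-0.67033285 -0.06989177  0.07453401  0.73499231]
wrist [[337.01490135   0.         322.70910823]
 [  0.         337.01490135 201.81354634]
 [  0.           0.           1.        ]] -0.015074722036559777 [ 0.25626401 -0.62699193  0.37273307] [ 0.7909013  -0.11327937  0.08648602 -0.59511603]
```

View pics/scene0.png

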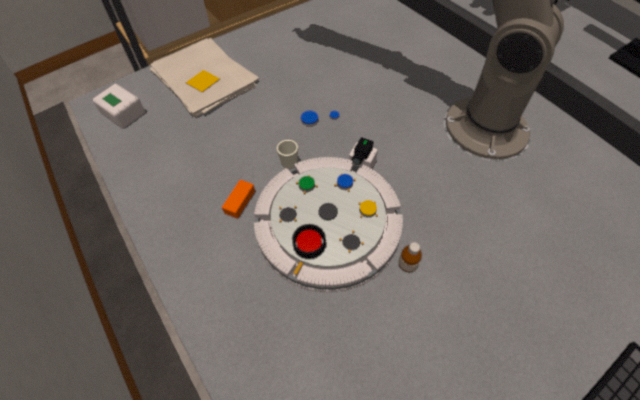

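View pics/top0.png

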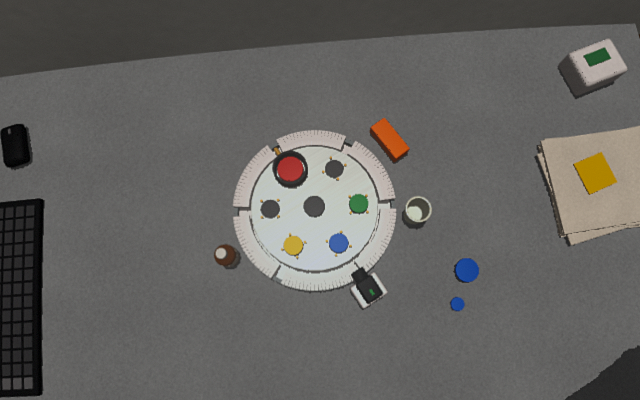

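View pics/wrist0.png

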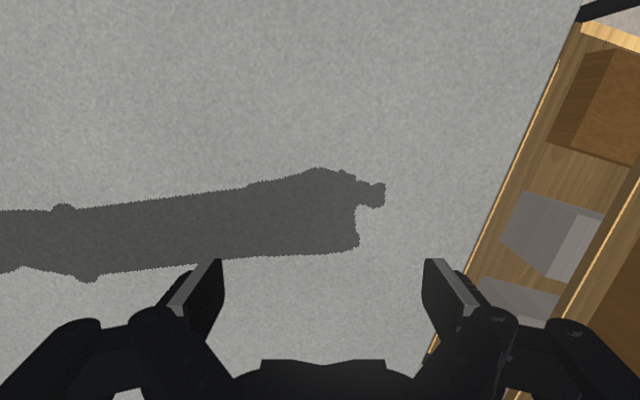

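The scene view has the cap at about (309,241) and the pin at (298,268). The top view has the cap at (290,168), the hub at (314,207) and the reader at (368,287). I'll enlarge the top view and localise from it.

```bash
cat > h.py <<'E'
import numpy as np, cv2
from scipy.spatial.transform import Rotation as R
def rot(q): return R.from_quat([q[1],q[2],q[3],q[0]])
def ray(c,u,v):
    K=np.array(c["intrinsics"]);d=np.array([(u-K[0,2])/K[0,0],(v-K[1,2])/K[1,1]])
    s=d.copy()
    for _ in range(30): s=d/(1+c["k1"]*(s@s))
    return np.array(c["position"]),rot(c["orientation"]).apply([s[0],-s[1],-1])
def onz(c,u,v,z):
    p,d=ray(c,u,v); return p+d*(z-p[2])/d[2]
def proj(c,P):
    x=rot(c["orientation"]).inv().apply(np.array(P)-c["position"]); s=np.array([x[0],-x[1]])/-x[2]
    s=s*(1+c["k1"]*(s@s)); K=np.array(c["intrinsics"]); return s*[K[0,0],K[1,1]]+K[:2,2]
E
python3 - <<'E'
from h import *
from station import eyes
for n,(cu,cv) in (("top",(315,210)),("scene",(328,215))):
    c=eyes.read_camera(n); im=c["image"][:,:,::-1]
    x0,y0=cu-100,cv-90
    cr=cv2.resize(im[y0:y0+180,x0:x0+200],None,fx=4,fy=4,interpolation=cv2.INTER_CUBIC)[:, :]
    cr=cv2.resize(cr,(660,594)); cv2.imwrite(f"pics/{n}_crop.png",cr)
    # red cap centroid
    b,g,r=[im[:,:,i].astype(int) for i in range(3)]
    h=cv2.cvtColor(im,cv2.COLOR_BGR2HSV)
    def cen(name,m,z):
        m=m.copy();m[:y0]=0;m[y0+180:]=0;m[:,:x0]=0;m[:,x0+200:]=0
        nn,l,st,ce=cv2.connectedComponentsWithStats(m.astype(np.uint8))
        i=1+st[1:,4].argmax(); print(n,name,ce[i].round(1),st[i,4],onz(c,*ce[i],z).round(4))
    H,S,V=h[...,0],h[...,1],h[...,2]
    cen("red",((H<4)|(H>176))&(S>180)&(V>80),.068)
    cen("blue",(H>100)&(H<125)&(S>120),.063)
    cen("green",(H>50)&(H<75)&(S>120),.063)
    cen("yellow",(H>18)&(H<30)&(S>150)&(V>100),.063)
    cen("hub",(V<75)&(np.hypot(*(np.indices(V.shape)-np.array([cv-3,cu])[:,None,None]))<14),.058)
E
```

```text
top red [287.9 164.5] 232 [0.6362 0.0348 0.068 ]
top blue [338.2 242.8] 278 [ 0.4681 -0.0519  0.063 ]
top green [358.3 203.1] 252 [ 0.544  -0.0999  0.063 ]
top yellow [292.9 245. ] 273 [0.4719 0.0375 0.063 ]
top hub [315.8 203.9] 75 [ 0.5513 -0.0146  0.058 ]
scene red [308.6 240.5] 460 [0.6279 0.0308 0.068 ]
scene blue [344.8 180.6] 162 [ 0.4701 -0.051   0.063 ]
scene green [306.3 182.7] 152 [ 0.5459 -0.0988  0.063 ]
scene yellow [367.7 207.5] 206 [0.4739 0.0379 0.063 ]
scene hub [327.6 211.4] 209 [ 0.5499 -0.0089  0.058 ]
```

View pics/top_crop.png

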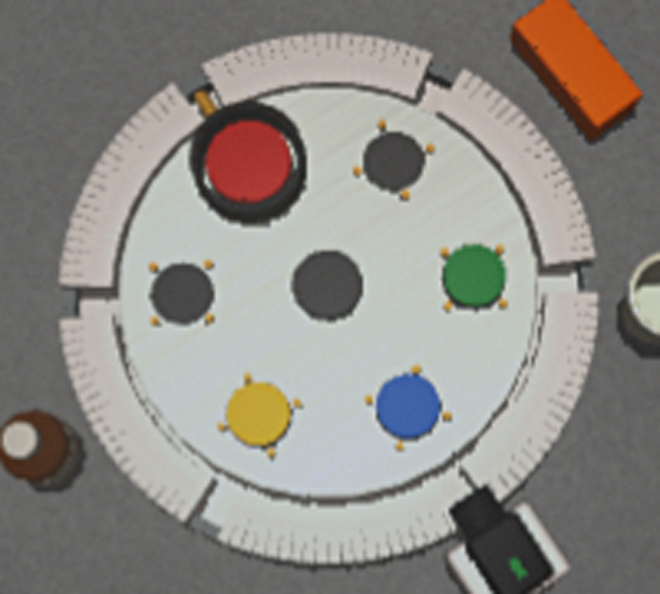

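View pics/scene_crop.png

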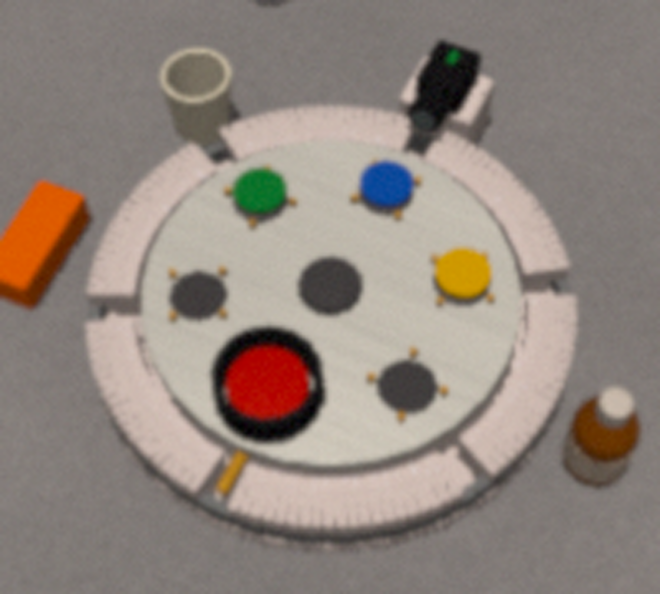

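The red and hub masks in the top view came out partial, so I'll use the centres I read off the crop: cap (290.5,168.8), hub (314.2,206.4). Next I'll fit the axis and angle jointly.

```bash
python3 - <<'E'
from h import *
from station import eyes
from scipy.optimize import least_squares
C={n:eyes.read_camera(n) for n in("top","scene")}
obs=[("top","red",290.5,168.8),("top","blue",338.2,242.8),("top","green",358.3,203.1),("top","yellow",292.9,245),("top","hub",314.2,206.4),
("scene","red",308.6,240.5),("scene","blue",344.8,180.6),("scene","green",306.3,182.7),("scene","yellow",367.7,207.5),("scene","hub",327.6,211.4)]
ang={"red":0,"blue":180,"green":240,"yellow":120}
def pt(p,k):
    if k=="hub": return [p[0],p[1],.058]
    a=p[2]+np.radians(ang[k]); return [p[0]+.09*np.cos(a),p[1]+.09*np.sin(a),.068 if k=="red" else .063]
def f(p,cams=("top","scene")): return np.concatenate([proj(C[o[0]],pt(p,o[1]))-o[2:] for o in obs if o[0] in cams])
for cs in (("top",),("scene",),("top","scene")):
    s=least_squares(f,[.55,-.01,.6],args=(cs,)); print(cs,s.x.round(4),s.fun.round(1))
p=s.x
for d in range(0,61,10):
    a=p[2]+np.radians(d); print(d,(p[:2]+.09*np.array([np.cos(a),np.sin(a)])).round(4))
for nm,r in(("top",(225,250)),("scene",(411,265))): print("bottle",onz(C[nm],*r,0.0 if nm=="scene" else .05))
E
```

```text
('top',) [ 0.5474 -0.0107  0.48  ] [-0.4 -0.3  0.2  0.2  0.4  0.2 -0.   0.2 -0.2 -0.4]
('scene',) [ 0.5494 -0.0098  0.4813] [-0.2  0.6  0.  -0.2 -0.1 -0.3  0.3  0.1 -0.  -0.4]
('top', 'scene') [ 0.5482 -0.0104  0.4805] [-0.6 -0.7  0.  -0.2  0.2 -0.2 -0.2 -0.2 -0.4 -0.8  0.1  0.1  0.3 -0.6
  0.2 -0.7  0.6 -0.3  0.3 -0.9]
0 [0.628  0.0312]
10 [0.6196 0.0444]
20 [0.609 0.056]
30 [0.5965 0.0655]
40 [0.5826 0.0728]
50 [0.5677 0.0775]
60 [0.5521 0.0795]
bottle [0.47566959 0.1752507  0.05      ]
bottle [0.46193455 0.18302595 0.        ]
```

```bash
cat > to.py <<'E'
import sys
from h import *
from station import status
o=status.get_obs(); q=rot(o["tool_rot"]); p=np.array(o["eef_pos"])
print("t",round(o["t"],2),"pos",p.round(4),"F",np.round(o["contact_force"],1),"w",round(o["gripper_width"],3),"tilt/axes x",q.apply([1,0,0]).round(3),"z",q.apply([0,0,1]).round(3))
ax=np.array([.5482,-.0104]); d=p[:2]-ax; print("polar r",np.hypot(*d).round(4),"deg from start",np.degrees(np.arctan2(d[1],d[0])-.4805).round(2))
a=sys.argv[1:]
if len(a)==1: pass
i=0
while i+2<len(a):
    t=np.array(list(map(float,a[i:i+3]))); print(t,"->",(q.inv().apply(t-p)*1000).round(1),"mm"); i+=3
E
python3 to.py .628 .0312 .2 .628 .0312 .1
```

```text
t 0.35 pos [ 0.187  -0.6484  0.2311] F [ 0.2 -0.6  0.9] w 1.002 tilt/axes x [ 0.961  0.277 -0.   ] z [-0.  0. -1.]
polar r 0.7332 deg from start -147.04
[0.628  0.0312 0.2   ] -> [ 612.1 -530.8   31.3] mm
[0.628  0.0312 0.1   ] -> [ 612.1 -530.7  131.3] mm
```

```bash
python3 -m jog '0.036 -0.032 0 0 0 0 0; 0.074 -0.064 0 0 0 0 0; 0.111 -0.096 0 0 0 0 0; 0.148 -0.128 0 0 0 0 0; 0.185 -0.16 0 0 0 0 0' 20; python3 to.py .628 .0312 .2
```

```text
t: 0.85
eef_pos: [0.3213, -0.4419, 0.2315]
tool_rot: [0.0, 0.99, 0.14, 0.0]
contact_force: [1.6, 0.3, -0.6]
gripper_width: 0.143
t 0.85 pos [ 0.3213 -0.4419  0.2315] F [ 1.6  0.3 -0.6] w 0.143 tilt/axes x [0.961 0.277 0.   ] z [ 0. -0. -1.]
polar r 0.4875 deg from start -145.27
[0.628  0.0312 0.2   ] -> [ 425.7 -369.6   31.4] mm
```

```bash
python3 -m jog '0.036 -0.032 0 0 0 0 0; 0.074 -0.064 0 0 0 0 0; 0.111 -0.096 0 0 0 0 0; 0.148 -0.128 0 0 0 0 0; 0.185 -0.16 0 0 0 0 0'; python3 -m jog '0.036 -0.032 0 0 0 0 0; 0.074 -0.064 0 0 0 0 0; 0.111 -0.096 0 0 0 0 0; 0.148 -0.128 0 0 0 0 0; 0.185 -0.16 0 0 0 0 0'; python3 to.py .628 .0312 .12
```

```text
t: 1.35
eef_pos: [0.4547, -0.2369, 0.2317]
tool_rot: [0.0, 0.99, 0.14, 0.0]
contact_force: [0.6, -0.0, -0.1]
gripper_width: -0.004
t: 1.85
eef_pos: [0.5882, -0.0319, 0.2315]
tool_rot: [0.0, 0.99, 0.14, 0.0]
contact_force: [0.4, -0.9, -0.0]
gripper_width: -0.003
t 1.85 pos [ 0.5882 -0.0319  0.2315] F [ 0.4 -0.9 -0. ] w -0.003 tilt/axes x [0.961 0.277 0.   ] z [ 0. -0. -1.]
polar r 0.0454 deg from start -55.84
[0.628  0.0312 0.12  ] -> [ 55.7 -49.7 111.5] mm
```

```bash
python3 -m jog '0.028 -0.025 0.01 0 0 0 0; 0.056 -0.05 0.03 0 0 0 0; 0.056 -0.05 0.07 0 0 0 0; 0.056 -0.05 0.11 0 0 0 0; 0.056 -0.05 0.11 0 0 0 0'; python3 - <<'E'
from station import eyes
import cv2
r=eyes.read_camera("wrist"); cv2.imwrite("pics/w1.png",r["image"][:,:,::-1])
r=eyes.read_camera("scene"); cv2.imwrite("pics/s1.png",cv2.resize(r["image"][130:310,210:450,::-1],None,fx=3,fy=3,interpolation=2))
E
python3 to.py .628 .0312 .070
```

```text
t: 2.35
eef_pos: [0.6232, 0.0295, 0.1158]
tool_rot: [-0.0, 0.99, 0.14, -0.005]
contact_force: [-1.3, 0.5, -1.1]
gripper_width: 0.002
t 2.45 pos [0.6272 0.0298 0.1216] F [-0.1  0.4  0.4] w -0.002 tilt/axes x [ 0.961  0.277 -0.001] z [-0.001 -0.    -1.   ]
polar r 0.0886 deg from start -0.57
[0.628  0.0312 0.07  ] -> [ 1.2 -1.1 51.6] mm
```

View pics/w1.png

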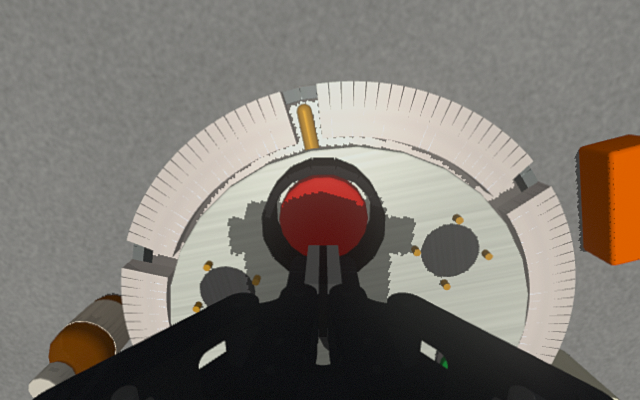

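View pics/s1.png

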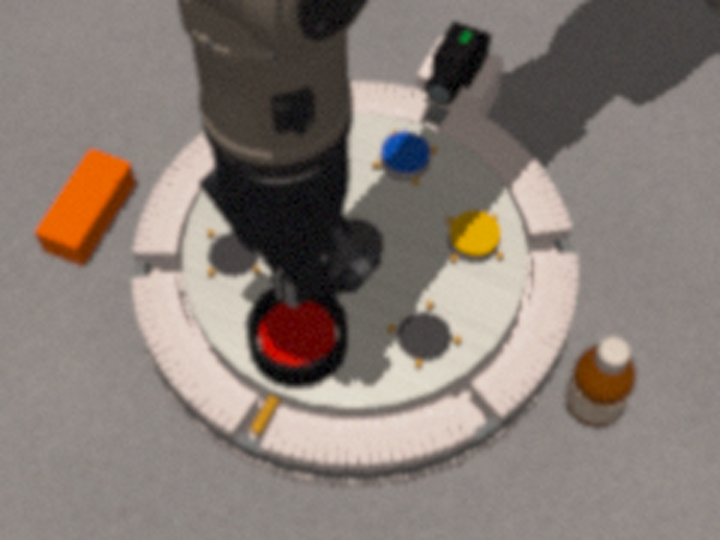

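Wrist view: the shut fingers' tips are at (322,245), with the cap centred at about (322,216). I'll check the cap position from this view too.

```bash
python3 - <<'E'
from h import *
from station import eyes
c=eyes.read_camera("wrist")
for p in ((.628,.0312,.068),(.627,.0298,.1216),(.5482+.15*np.cos(.4805),-.0104+.15*np.sin(.4805),.042)): print(proj(c,p).round(1))
print(onz(c,323,215,.068),onz(c,304,118,.042))
E
python3 -m jog '0.001 -0.001 0.02 0 0 0 0; 0.001 -0.001 0.04 0 0 0 0; 0.001 -0.001 0.05 0 0 0 0; 0.001 -0.001 0.05 0 0 0 0';python3 to.py .628 .0312 .058
```

```text
[323.  223.1]
[325.4 265.2]
[304.4 123. ]
[0.63303353 0.03266927 0.068     ] [0.68414566 0.06002646 0.042     ]
t: 2.9
eef_pos: [0.6282, 0.0309, 0.0719]
tool_rot: [0.0, 0.99, 0.14, 0.0]
contact_force: [-0.8, -0.4, 0.1]
gripper_width: 0.002
t 2.9 pos [0.6282 0.0309 0.0719] F [-0.8 -0.4  0.1] w 0.002 tilt/axes x [0.961 0.277 0.   ] z [ 0. -0. -1.]
polar r 0.09 deg from start -0.21
[0.628  0.0312 0.058 ] -> [-0.1 -0.3 13.9] mm
```

```bash
python3 -m jog '0 0 0.004 0 0 0 0; 0 0 0.008 0 0 0 0; 0 0 0.008 0 0 0 0';python3 -m jog '0 0 0.003 0 0 0 0; 0 0 0.005 0 0 0 0; 0 0 0.006 0 0 0 0; 0 0 0.006 0 0 0 0';python3 to.py .628 .0312 .057
```

```text
t: 3.2
eef_pos: [0.6292, 0.0313, 0.0642]
tool_rot: [0.0, 0.99, 0.14, 0.001]
contact_force: [1.5, 0.4, 2.7]
gripper_width: 0.0
t: 3.6
eef_pos: [0.6289, 0.0316, 0.0578]
tool_rot: [-0.0, 0.99, 0.14, 0.001]
contact_force: [3.2, 0.5, 5.1]
gripper_width: 0.001
t 3.6 pos [0.6289 0.0316 0.0578] F [3.2 0.5 5.1] w 0.001 tilt/axes x [0.961 0.277 0.002] z [ 0.002  0.001 -1.   ]
polar r 0.091 deg from start -0.05
[0.628  0.0312 0.057 ] -> [-1.   0.1  0.8] mm
```

```bash
cat > arc.py <<'E'
import sys
from h import *
from station import status
o=status.get_obs(); q=rot(o["tool_rot"]); p=np.array(o["eef_pos"]); z=float(sys.argv[1])
for d in map(float,sys.argv[2:]):
    a=.4805+np.radians(d); t=np.array([.5482+.09*np.cos(a),-.0104+.09*np.sin(a),z]); print(d,(q.inv().apply(t-p)*1000).round(1))
E
python3 arc.py .0565 3 6 9 12 15
```

```text
3.0 [-2.1 -4.5  1.3]
6.0 [-3.4 -9.   1.3]
9.0 [ -4.9 -13.5   1.3]
12.0 [ -6.7 -17.8   1.3]
15.0 [ -8.6 -22.1   1.3]
```

```bash
python3 -m jog '0 0 0.001 0 0 0 0; -0.002 -0.0045 0.0012 0 0 0 0; -0.0034 -0.009 0.0012 0 0 0 0; -0.0049 -0.0135 0.0012 0 0 0 0; -0.0067 -0.0178 0.0012 0 0 0 0'; python3 - <<'E'
from station import eyes
import cv2
r=eyes.read_camera("scene"); cv2.imwrite("pics/s2.png",cv2.resize(r["image"][130:310,210:450,::-1],None,fx=3,fy=3,interpolation=2))
E
python3 to.py;python3 arc.py .0565 15 18 21 24 27
```

```text
t: 4.1
eef_pos: [0.6164, 0.0465, 0.0563]
tool_rot: [0.0, 0.99, 0.14, -0.0]
contact_force: [1.3, -0.7, 5.6]
gripper_width: 0.001
t 4.15 pos [0.6155 0.0475 0.0561] F [1.3 0.5 5.2] w 0.001 tilt/axes x [ 0.961  0.278 -0.001] z [-0.001  0.    -1.   ]
polar r 0.0887 deg from start 13.17
15.0 [-0.1 -3.1 -0.4]
18.0 [-2.3 -7.3 -0.4]
21.0 [ -4.7 -11.3  -0.3]
24.0 [ -7.3 -15.2  -0.3]
27.0 [-10.2 -19.   -0.3]
```

View pics/s2.png

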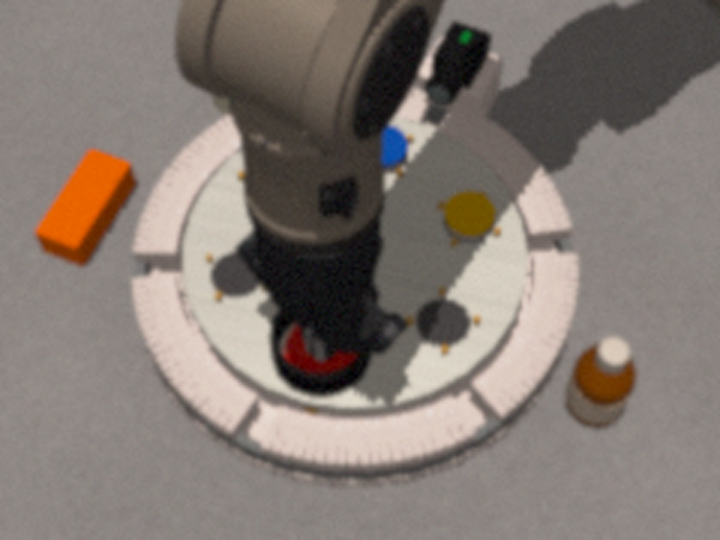

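The pin has left its notch and the disc is turning, following the fingers closely. I'll add an angle measurement based on the dish lids.

```bash
cat > disc.py <<'E'
import sys
from h import *
from station import eyes
from scipy.optimize import minimize_scalar
tag=sys.argv[1]
ang={"red":0,"blue":180,"green":240,"yellow":120}
for n in ("top","scene"):
    c=eyes.read_camera(n); im=c["image"][:,:,::-1]; h=cv2.cvtColor(im,cv2.COLOR_BGR2HSV); H,S,V=[h[...,i] for i in range(3)]
    u=proj(c,[.5482,-.0104,.05]); X0,Y0=int(u[0]-100),int(u[1]-80)
    if n=="scene" or len(sys.argv)>2: cv2.imwrite(f"pics/{n}_{tag}.png",cv2.resize(im[Y0:Y0+170,X0:X0+200],None,fx=3.5,fy=3.5,interpolation=2))
    for k,m in (("blue",(H>100)&(H<125)&(S>120)),("green",(H>50)&(H<75)&(S>120)),("yellow",(H>18)&(H<30)&(S>150)&(V>60))):
        nn,l,st,ce=cv2.connectedComponentsWithStats(m.astype(np.uint8))
        for i in range(1,nn):
            if st[i,4]<60: continue
            p=onz(c,*ce[i],.063)[:2]-[.5482,-.0104]; r=np.hypot(*p)
            if abs(r-.09)<.012:
                d=np.degrees(np.arctan2(p[1],p[0])-.4805)-ang[k]
                print(n,k,"area",st[i,4],"r",r.round(4),"disc deg",((d+180)%360-180).round(2))
E
python3 -m jog '0 -0.0031 0 0 0 0 0; -0.0023 -0.0073 0 0 0 0 0; -0.0047 -0.0113 0 0 0 0 0; -0.0073 -0.0152 0 0 0 0 0; -0.0102 -0.019 0 0 0 0 0'; python3 disc.py a;python3 to.py;python3 arc.py .0565 30 33 36 39 42
```

```text
t: 4.65
eef_pos: [0.6009, 0.0615, 0.0561]
tool_rot: [0.0, 0.99, 0.14, -0.0]
contact_force: [1.1, -0.7, 5.5]
gripper_width: 0.0
top green area 117 r 0.0959 disc deg 27.92
scene green area 160 r 0.0893 disc deg 26.35
scene yellow area 191 r 0.0887 disc deg 24.96
t 4.75 pos [0.6001 0.0621 0.0561] F [-0.2  0.4  7.5] w -0.004 tilt/axes x [ 0.961  0.278 -0.002] z [-0.002 -0.001 -1.   ]
polar r 0.0892 deg from start 26.89
30.0 [-2.5 -4.3 -0.4]
33.0 [-5.7 -7.7 -0.4]
36.0 [ -9.1 -11.   -0.4]
39.0 [-12.6 -14.1  -0.3]
42.0 [-16.4 -17.   -0.3]
```

```bash
python3 -m jog '-0.0025 -0.0043 0 0 0 0 0; -0.0057 -0.0077 0 0 0 0 0; -0.0091 -0.011 0 0 0 0 0; -0.0126 -0.0141 0 0 0 0 0; -0.0164 -0.017 0 0 0 0 0'; python3 disc.py b;python3 to.py;python3 arc.py .0565 44 46 48 50 52
```

```text
t: 5.25
eef_pos: [0.5805, 0.0734, 0.0561]
tool_rot: [0.0, 0.99, 0.14, -0.0]
contact_force: [1.4, -0.3, 5.6]
gripper_width: 0.001
top green area 247 r 0.0892 disc deg 38.36
scene blue area 83 r 0.0902 disc deg 44.58
scene green area 166 r 0.0893 disc deg 40.24
t 5.35 pos [0.5796 0.0738 0.0561] F [-0.7  0.5  6.8] w 0.001 tilt/axes x [ 0.961  0.278 -0.002] z [-0.002 -0.001 -1.   ]
polar r 0.0898 deg from start 42.01
44.0 [-2.4 -1.9 -0.4]
46.0 [-5.1 -3.7 -0.4]
48.0 [-7.7 -5.3 -0.4]
50.0 [-10.5  -6.9  -0.4]
52.0 [-13.3  -8.3  -0.4]
```

```bash
python3 -m jog '-0.0024 -0.0019 0 0 0 0 0; -0.0051 -0.0037 0 0 0 0 0; -0.0077 -0.0053 0 0 0 0 0; -0.0105 -0.0069 0 0 0 0 0; -0.0133 -0.0083 0 0 0 0 0'; python3 disc.py c top;python3 to.py;python3 arc.py .066 52 60 62 64 66 68
```

```text
t: 5.85
eef_pos: [0.5654, 0.0779, 0.0562]
tool_rot: [0.0, 0.99, 0.14, -0.0]
contact_force: [1.1, -0.3, 4.6]
gripper_width: 0.003
top blue area 252 r 0.0901 disc deg 48.38
top green area 243 r 0.0891 disc deg 47.87
scene blue area 161 r 0.0881 disc deg 49.27
scene green area 172 r 0.0897 disc deg 49.42
t 5.95 pos [0.5648 0.078  0.0561] F [-1.2  0.1  6.8] w 0.001 tilt/axes x [ 0.961  0.277 -0.002] z [-0.002 -0.001 -1.   ]
polar r 0.0899 deg from start 51.82
52.0 [-0.2 -0.2 -9.9]
60.0 [-11.8  -5.   -9.9]
62.0 [-14.8  -6.   -9.9]
64.0 [-17.8  -6.8  -9.9]
66.0 [-20.9  -7.5  -9.9]
68.0 [-24.   -8.2  -9.9]
```

View pics/scene_c.png

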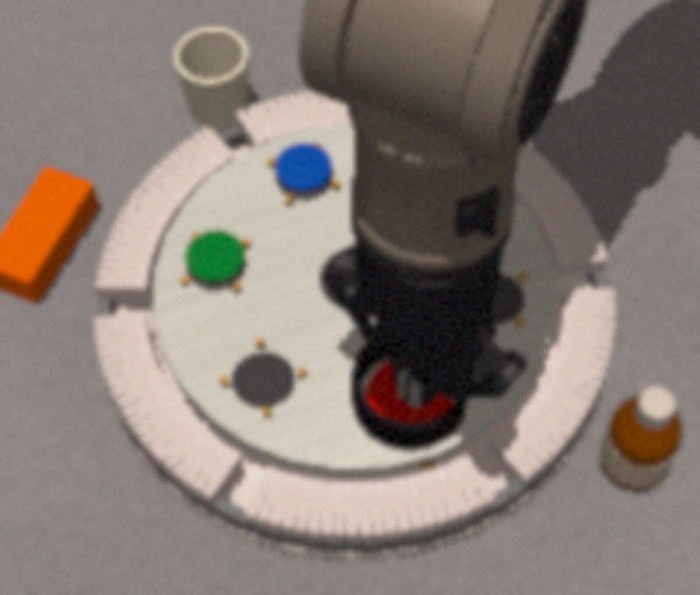

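View pics/top_c.png

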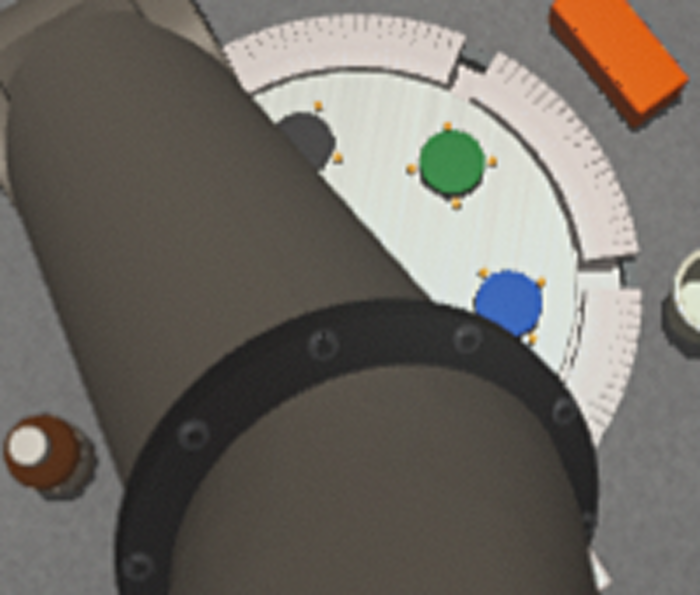

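Both views put the disc at about 49°, with every dish nested. I'll go about 4° more with the plunger pressed, then lift clear of the press with the fingers still inside the cup, and push the wall until the pin drops in.

```bash
python3 arc.py .0565 54 56; python3 -m jog '-0.003 -0.0017 0 0 0 0 0; -0.0059 -0.0031 0 0 0 0 0; -0.0059 -0.0031 0 0 0 0 0; -0.0059 -0.0031 -0.005 0 0 0 0; -0.0059 -0.0031 -0.01 0 0 0 0';python3 disc.py d top; python3 to.py;python3 arc.py .066 58 60 62 64 66 68 70 72
```

```text
54.0 [-3.  -1.6 -0.4]
56.0 [-5.9 -2.8 -0.4]
t: 6.45
eef_pos: [0.558, 0.079, 0.0657]
tool_rot: [0.0, 0.99, 0.14, -0.001]
contact_force: [-0.0, 0.7, 0.4]
gripper_width: -0.001
top blue area 271 r 0.0899 disc deg 52.1
top green area 243 r 0.0891 disc deg 52.35
scene blue area 166 r 0.0881 disc deg 53.38
scene green area 175 r 0.0896 disc deg 53.38
t 6.55 pos [0.5589 0.0792 0.0663] F [-0.1  0.5  0.9] w 0.001 tilt/axes x [ 0.961  0.277 -0.001] z [-0.001 -0.    -1.   ]
polar r 0.0902 deg from start 55.64
58.0 [-3.5 -1.2  0.3]
60.0 [-6.5 -2.2  0.3]
62.0 [-9.5 -3.2  0.3]
64.0 [-12.5  -4.    0.3]
66.0 [-15.6  -4.7   0.3]
68.0 [-18.6  -5.4   0.3]
70.0 [-21.7  -5.9   0.3]
72.0 [-24.9  -6.3   0.3]
```

```bash
python3 -m jog '-0.0035 -0.0012 0 0 0 0 0; -0.0065 -0.0022 0 0 0 0 0; -0.0095 -0.0032 0 0 0 0 0; -0.0125 -0.004 0 0 0 0 0; -0.014 -0.0045 0 0 0 0 0';python3 disc.py e top; python3 to.py;python3 arc.py .066 64 66 67 68 69 70 71 72
```

```text
t: 7.05
eef_pos: [0.5454, 0.0799, 0.0663]
tool_rot: [-0.0, 0.99, 0.14, 0.001]
contact_force: [3.8, -0.5, -2.1]
gripper_width: 0.003
top blue area 270 r 0.0899 disc deg 52.2
top green area 244 r 0.0891 disc deg 52.32
scene blue area 167 r 0.0882 disc deg 53.4
scene green area 176 r 0.0896 disc deg 53.28
t 7.15 pos [0.5455 0.0797 0.0663] F [ 3.  -0.6 -1.2] w 0.001 tilt/axes x [0.961 0.277 0.002] z [ 0.002  0.    -1.   ]
polar r 0.0902 deg from start 64.21
64.0 [0.3 0.3 0.3]
66.0 [-2.8 -0.5  0.3]
67.0 [-4.3 -0.8  0.3]
68.0 [-5.9 -1.1  0.3]
69.0 [-7.4 -1.4  0.3]
70.0 [-8.9 -1.6  0.3]
71.0 [-10.5  -1.8   0.3]
72.0 [-12.1  -2.    0.3]
```

View pics/scene_e.png

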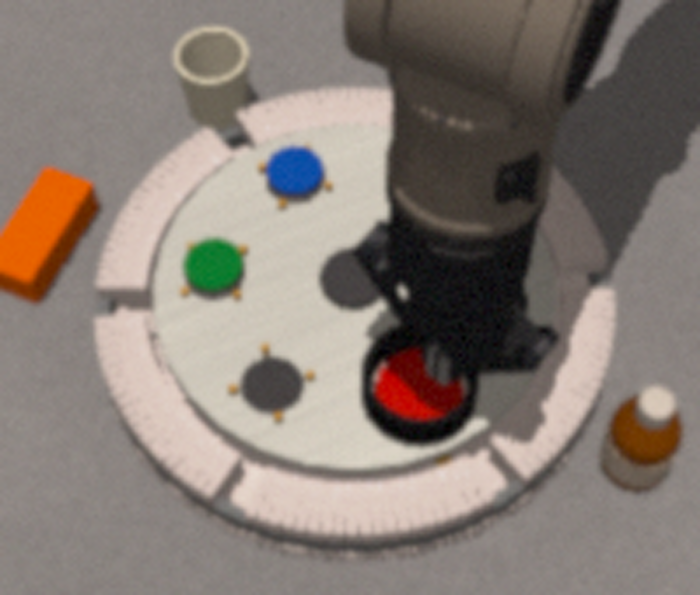

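```bash
python3 -m jog '-0.0015 -0.0002 0 0 0 0 0; -0.0028 -0.0005 0 0 0 0 0; -0.0043 -0.0008 0 0 0 0 0; -0.0059 -0.0011 0 0 0 0 0; -0.0059 -0.0011 0 0 0 0 0';python3 disc.py f top; python3 to.py;python3 arc.py .066 68 69 70 71 72 73
```

```text
t: 7.65
eef_pos: [0.5395, 0.0789, 0.0664]
tool_rot: [0.0, 0.99, 0.14, 0.001]
contact_force: [3.9, -0.3, -1.3]
gripper_width: 0.004
top blue area 269 r 0.0896 disc deg 55.53
top green area 241 r 0.0892 disc deg 55.82
scene blue area 164 r 0.0886 disc deg 56.63
scene green area 177 r 0.0897 disc deg 56.84
t 7.75 pos [0.5395 0.0789 0.0663] F [ 4.9 -1.8 -1.3] w 0.002 tilt/axes x [0.961 0.277 0.001] z [ 0.001 -0.    -1.   ]
polar r 0.0898 deg from start 68.03
68.0 [ 0.1 -0.2  0.3]
69.0 [-1.5 -0.5  0.3]
70.0 [-3.  -0.8  0.3]
71.0 [-4.6 -1.   0.3]
72.0 [-6.1 -1.2  0.3]
73.0 [-7.7 -1.3  0.3]
```

View pics/scene_f.png

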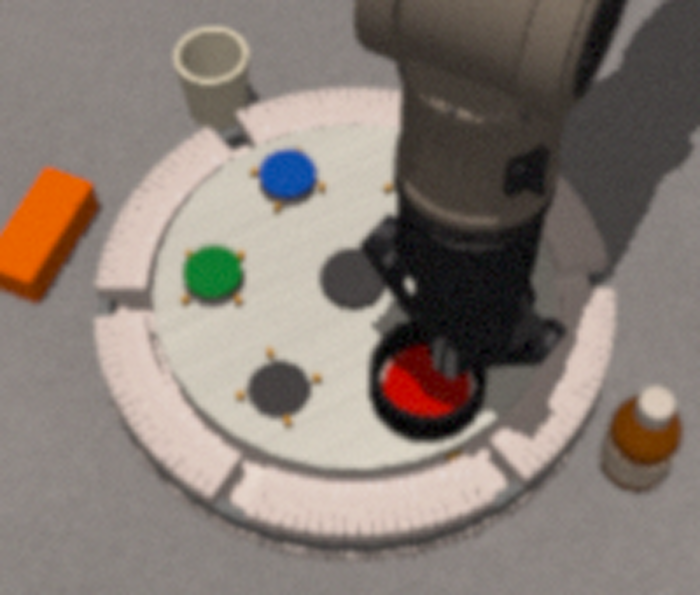

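```bash
python3 -m jog '-0.001 -0.0003 0 0 0 0 0; -0.002 -0.0006 0 0 0 0 0; -0.003 -0.0008 0 0 0 0 0; -0.0038 -0.0009 0 0 0 0 0; -0.0046 -0.001 0 0 0 0 0';python3 disc.py g top; python3 to.py;python3 arc.py .066 71 71.5 72 72.5 73
```

```text
t: 8.25
eef_pos: [0.5335, 0.0788, 0.0661]
tool_rot: [0.0, 0.99, 0.14, -0.001]
contact_force: [2.0, -2.0, 1.6]
gripper_width: -0.002
top blue area 267 r 0.0896 disc deg 59.49
top green area 241 r 0.0893 disc deg 60.02
top yellow area 122 r 0.0886 disc deg 65.8
scene blue area 159 r 0.0886 disc deg 60.88
scene green area 176 r 0.0897 disc deg 60.89
t 8.35 pos [0.5334 0.0788 0.066 ] F [ 0.  -1.9  1.6] w 0.001 tilt/axes x [ 0.961  0.277 -0.001] z [-0.001 -0.    -1.   ]
polar r 0.0904 deg from start 71.86
71.0 [1.3 0.6 0. ]
71.5 [0.5 0.5 0. ]
72.0 [-0.3  0.4  0. ]
72.5 [-1.   0.3  0. ]
73.0 [-1.8  0.2  0. ]
```

View pics/scene_g.png

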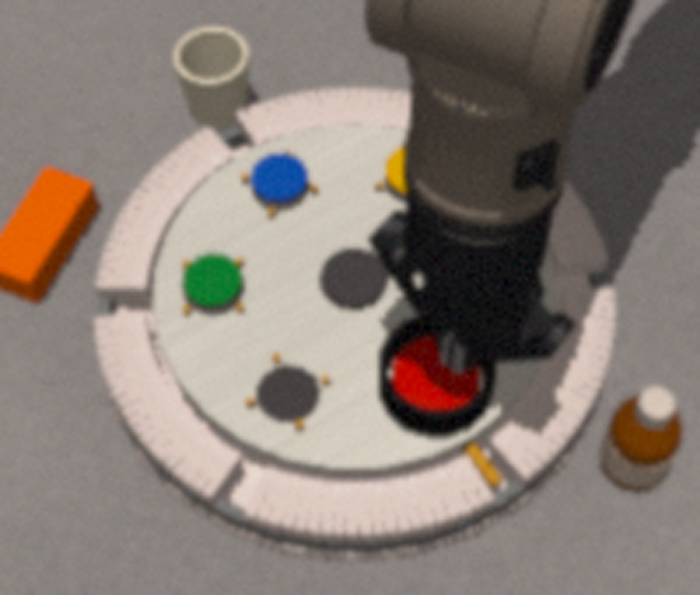

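The brass pin is now up and visible in the notch at crop (485,465), and the cap is lightly up against the fingertips. I'll back off the wall and lift out.

```bash
python3 -m jog '0.003 0.001 -0.002 0 0 0 0; 0.006 0.001 -0.01 0 0 0 0; 0.006 0.001 -0.03 0 0 0 0; 0.006 0.001 -0.06 0 0 0 0; 0.006 0.001 -0.1 0 0 0 0'; python3 -m jog '0 0 -0.04 0 0 0 0; 0.04 0.01 -0.06 0 0 0 0; 0.08 0.02 -0.07 0 0 0 0; 0.12 0.02 -0.07 0 0 0 0; 0.12 0.02 -0.07 0 0 0 0'; python3 disc.py h top;python3 to.py
```

```text
t: 8.85
eef_pos: [0.539, 0.0799, 0.1663]
tool_rot: [-0.0, 0.99, 0.14, -0.002]
contact_force: [-0.0, 0.1, 0.3]
gripper_width: 0.003
t: 9.35
eef_pos: [0.6647, 0.0954, 0.2363]
tool_rot: [-0.001, 0.99, 0.14, 0.001]
contact_force: [0.7, -0.2, 0.0]
gripper_width: -0.002
top green area 83 r 0.0984 disc deg 56.0
scene green area 112 r 0.0939 disc deg 62.69
scene yellow area 180 r 0.0882 disc deg 59.0
t 9.45 pos [0.6609 0.0944 0.2357] F [-0.3 -0.3  0.5] w 0.002 tilt/axes x [ 0.961  0.278 -0.001] z [-0.001  0.001 -1.   ]
polar r 0.1539 deg from start 15.38
```

View pics/scene_h.png

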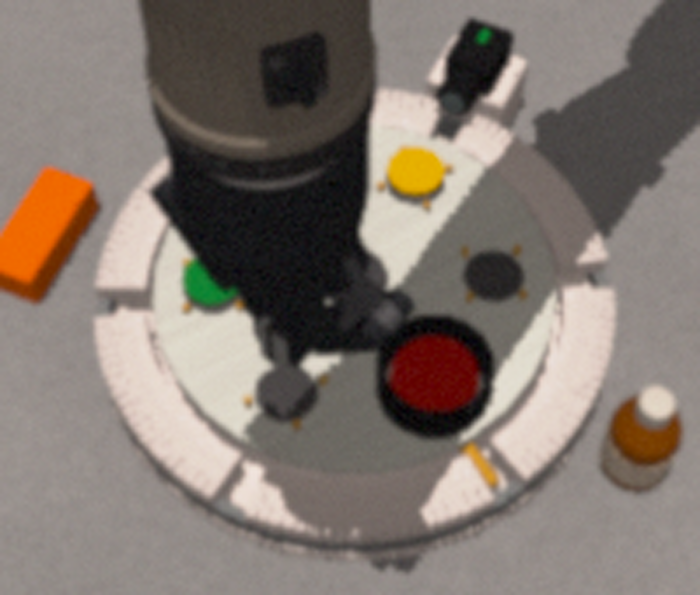

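View pics/top_h.png

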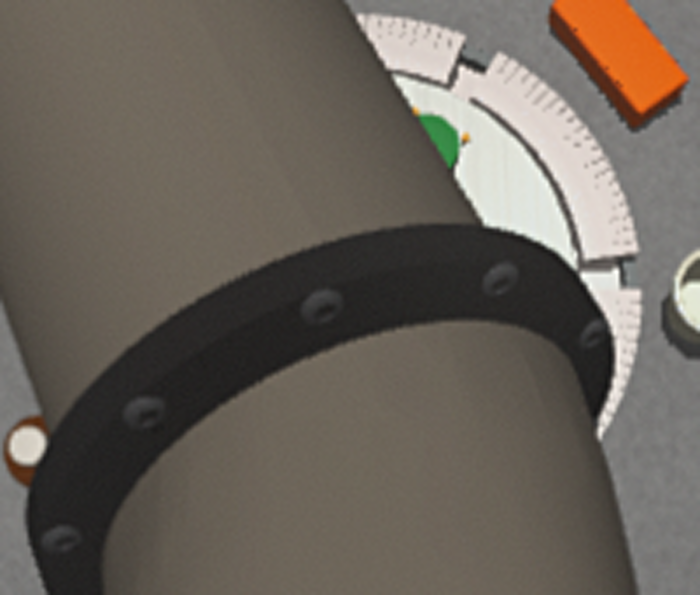

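The pin looks slightly left of the dark gap end, so I'll compare it with the projected notch geometry, both now and in the start picture.

```bash
python3 - <<'E'
from h import *
from station import eyes
c=eyes.read_camera("scene"); now=c["image"][:,:,::-1]; st=cv2.imread("pics/scene0.png")
out=[]
for im,d in((st,0),(now,60)):
    P=lambda r,z,dd=0: proj(c,[.5482+r*np.cos(.4805+np.radians(d+dd)),-.0104+r*np.sin(.4805+np.radians(d+dd)),z])
    u=P(.15,.042); x0,y0=int(u[0])-25,int(u[1])-25; S=7
    cr=cv2.resize(im[y0:y0+50,x0:x0+50],None,fx=S,fy=S,interpolation=2)
    for r in(.13,.15,.17):
        for dd,col in ((0,(255,0,0)),):
            w=(P(r,.042,dd)-[x0,y0]+.5)*S; cv2.circle(cr,tuple(int(t) for t in w),3,col,-1)
    out.append(cr)
    h=cv2.cvtColor(im,cv2.COLOR_BGR2HSV); m=(h[...,0]>12)&(h[...,0]<28)&(h[...,1]>110)
    ys,xs=np.nonzero(m[y0:y0+50,x0:x0+50]); q=onz(c,xs.mean()+x0,ys.mean()+y0,.042)[:2]-[.5482,-.0104]
    print(d,len(xs),"r",np.hypot(*q),"deg",np.degrees(np.arctan2(q[1],q[0])-.4805))
cv2.imwrite("pics/cmp.png",np.hstack(out))
E
```

```text
0 62 r 0.14282057985239283 deg 0.9967469571960963
60 48 r 0.1433638083865462 deg 58.269874789701255
```

View pics/cmp.png

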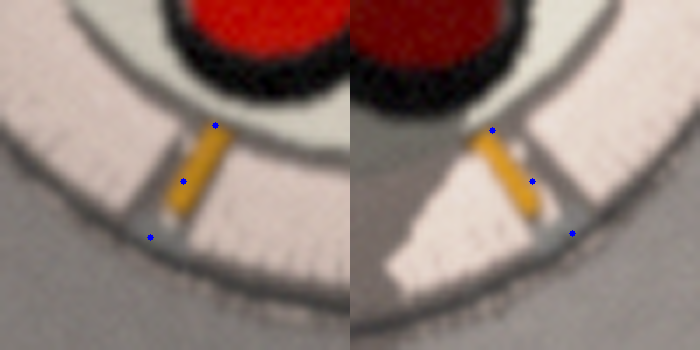

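```bash
python3 -m jog '0.05 0.1 -0.05 0 0 0 0; 0.1 0.2 -0.05 0 0 0 0; 0.1 0.2 -0.05 0 0 0 0; 0.1 0.2 -0.05 0 0 0 0; 0.1 0.2 -0.05 0 0 0 0'; python3 disc.py i top; python3 - <<'E'
from h import *
from station import eyes
c=eyes.read_camera("scene"); now=c["image"][:,:,::-1]; st=cv2.imread("pics/scene0.png")
for z in (.034,.036,.038,.04,.042):
  for im,d in((st,0),(now,60)):
    u=proj(c,[.5482+.15*np.cos(.4805+np.radians(d)),-.0104+.15*np.sin(.4805+np.radians(d)),.042]); x0,y0=int(u[0])-25,int(u[1])-25
    h=cv2.cvtColor(im,cv2.COLOR_BGR2HSV); m=(h[...,0]>12)&(h[...,0]<28)&(h[...,1]>110)
    ys,xs=np.nonzero(m[y0:y0+50,x0:x0+50]); q=onz(c,xs.mean()+x0,ys.mean()+y0,z)[:2]-[.5482,-.0104]
    print(z,d,len(xs),np.degrees(np.arctan2(q[1],q[0])-.4805).round(2))
E
```

```text
t: 10.0
eef_pos: [0.813, -0.0755, 0.287]
tool_rot: [0.001, 0.99, 0.138, 0.0]
contact_force: [-1.0, -0.3, 0.6]
gripper_width: -0.001
top blue area 229 r 0.0878 disc deg 59.01
scene blue area 162 r 0.089 disc deg 59.93
scene green area 184 r 0.0897 disc deg 60.08
scene yellow area 182 r 0.0883 disc deg 59.33
0.034 0 62 0.13
0.034 60 48 59.31
0.036 0 62 0.35
0.036 60 48 59.05
0.038 0 62 0.57
0.038 60 48 58.79
0.04 0 62 0.78
0.04 60 48 58.53
0.042 0 62 1.0
0.042 60 48 58.27
```

View pics/top_i.png

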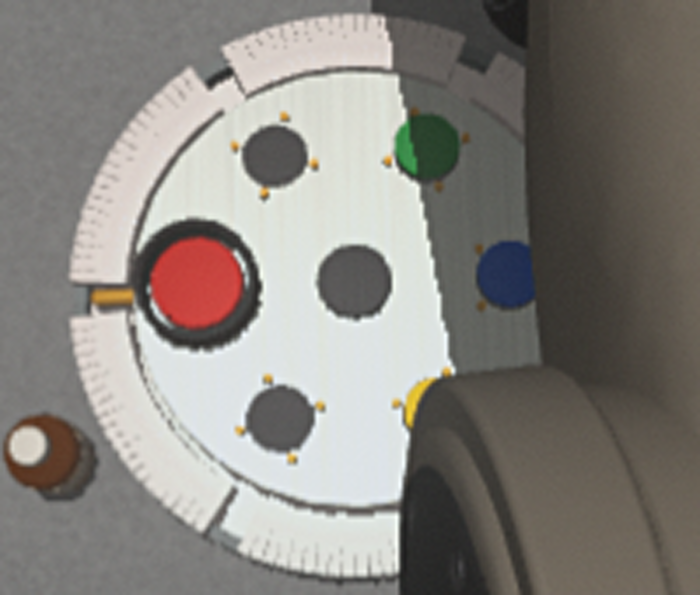

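View pics/scene_i.png

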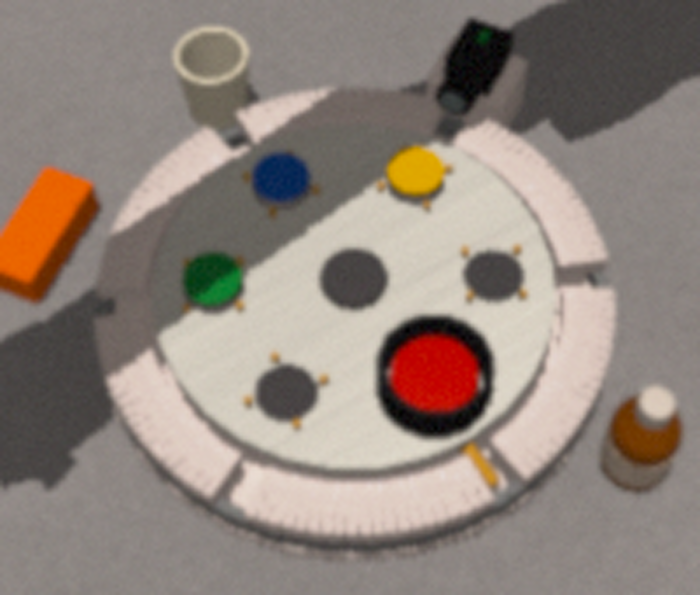

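Top view: the brass pin sits in the middle of the next notch at crop (110,297). The cap is up, yellow is at the reader, all dishes are nested, and the bottle, box and beaker haven't moved. The robot is clear, so I'll hand in.

```bash
python3 -c "
from station import workorder; print(workorder.hand_in())"
```

```text
the job is handed in; nothing more can be done
None
```

The turntable is now locked at the next notch, one sixth of a turn anticlockwise, with the yellow dish at the reader. I handed the job in after about 10 s on the robot clock; `hand_in()` gives no verdict.

With the fingers shut in the cup, I pressed the plunger to about 11–12 mm. I kept it pressed while turning the disc to about 53°. There I eased off so that only the ring held the pin down, and pushed the cup wall slowly until the pin sprang up. Then I backed off and lifted clear.

**Last checks:**
- **Disc angle:** the dish lids read 59.0–60.1° (the low reading is the blue lid, partly hidden in the top view).
- **Pin:** in the top view it is up, in the middle of the notch. The scene view alone put it at 58.3–59.3°, depending on the pin height assumed. The start picture, taken the same way, was off by up to 1° in the opposite direction. I took this for parallax plus the notch's play of about 1.1°.
- **Plunger:** the cap is visibly up again, but I couldn't measure its height to the millimetre.
- **Everything else:** all three dishes are in their nests, and the bottle, slide box and beaker look unmoved. The arm is touching nothing, and no force reading was above about 8 N.

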